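Roll the drink bottle up the draining tray into its rest

TASK

The empty drink bottle has rolled down to the low lip of the sloping draining tray. Without gripping it or picking it up, push it steadily back up the slope with your fingertips, staying behind it all the way so that it never runs free or rolls back, until it drops into the level rest at the top and lies along the back stop. Then take your hand away; leave the other things on the counter where they are.

Things in the scene. Friction and masses are not known exactly. Their poses are not given: they have to be found in the camera images.
- tray: White plastic draining tray, 328 x 258 mm, fixed. Origin on the counter (z = 0) under it; x level, uphill; y to the left looking uphill; z up. Its floor slopes up at 6 degrees from x = -165 mm (4 mm high) to the crest, x = +105 mm (32.4 mm high). At the low end is a lip 5 mm high, 6 mm thick, in pieces; beyond it only bare counter. Side walls 250 mm apart, 16 mm above the slope.
- ramp (a point): The middle of the tray's sloping floor, on its surface, at x = -30 mm, z = 18.2 mm of the tray; x axis straight up the slope, z square to the floor.
- home (a point): Where bottle_mid comes to lie (across the tray it may be off) when the bottle is home: 126 mm along x and 60.4 mm above the tray's origin; axes as the tray's. Past the crest the floor drops by a 5 mm step into a level rest, 27.4 mm high, that ends at the upright back stop (face at x = +159 mm, top edge 67 mm high). In the rest the bottle can shift by about 4 mm only.
- bottle_mid (a point): Navy plastic drink bottle, flip cap shut, lying on its side across the tray. The point is on its axis, in the middle of its plain round barrel (66 mm diameter, 150 mm long), on which it rolls; x axis along the bottle to the cap, whose end is 128 mm off; flat bottom 75 mm off the other way. Empty, 0.13 to 0.25 kg; on the slope it rolls back by itself if nothing is behind it.
- timer: Bystander: white ceramic egg-shaped kitchen timer, 60 mm across, 75 mm high, standing on the counter; origin at the centre of its foot.
- pen_stand: Bystander: clear acrylic pen stand, 80 x 80 mm, 100 mm high, with pens and a yellow set square in it (to 155 mm); origin at the centre of its underside.
- coaster: Bystander: round cork coaster, 96 mm across, 6 mm thick, flat on the counter; origin at the centre of its underside.
- clip: Bystander: black bulldog clip, about 56 x 60 mm, 26 mm high, lying on the coaster; origin on its underside near the middle of its jaws.
Things that resemble listed ones, but are neither listed nor needed, are in the scene too. Of the things like the part that bears bottle_mid, leave any that is red; of the rest the larger one is meant.

How it is judged:
On the way:
1. the bottle is on the upper half of the slope with the fingers pushing it (x of bottle_mid in the frame of tray between 0 and 0.095 m and contact force between the fingers and bottle above 0.02 N).
At the end, for the whole second after the job is handed in: The bottle lies at rest in the level rest at the top of the tray, along the back stop: its axis within 8 mm of its place against the stop, down on the floor of the rest (5 mm), parallel to the stop within 0.08 rad (x of bottle_mid in the frame of tray above 0.118 m and z of bottle_mid in the frame of tray between 0.055 and 0.066 m and angle between the x axis of bottle_mid and the y axis of tray, either way round below 0.08 rad and linear speed of bottle below 0.02 m/s); the robot touches nothing.
It fails at once if the bottle is lifted more than 15 mm clear of the slope (z of bottle_mid in the frame of ramp above 0.048 m).
It fails at once if the bottle runs free on the slope: moving faster than 0.15 m/s with no finger against it (x of bottle_mid in the frame of tray between -0.135 and 0.095 m and contact force between the fingers and bottle below 0.005 N and linear speed of bottle above 0.15 m/s).
It fails at once if the bottle is gripped or squeezed on the slope (over 15 N from the fingers) (x of bottle_mid in the frame of tray below 0.11 m and contact force between the fingers and bottle above 15 N).
It fails at once if a bystander is moved by more than 20 mm (distance of any of timer, pen_stand, coaster, clip from where it was at the start of the episode above 0.02 m).
It also fails if it takes over 45 s, if anything falls off the work surface, if the arm or the gripper's body presses on something with over 40 N, if the wrist force passes 120 N, or if a joint passes its speed limit or range.

ROBOT

A 6-joint arm with a two-finger parallel gripper is mounted at the origin on the work surface. World frame = base frame: x ahead of the robot, y to its left, z up, the work surface at z = 0. Lengths are in m, angles in rad, forces in N, time in s.
With the tool pointing down it reaches from about 0.425 to 0.95 m from the base axis. Payload 3.5 kg.
Tool frame: the origin (TCP) lies midway between the tips of the shut fingers; the grasp point (between the pads) lies ctrl.grasp_offset behind it (ctrl.grasp_offset is the distance from the TCP to the grasp point, in m); x points along the fingers, y is the direction in which the jaws open and shut, and the axes are right-handed (so a half turn about x gives the same grasp; the last joint's range is limited). The gripper opens to 85 mm and grips with 20 to 120 N. Pads are 22 mm wide; open, the fingers measure 114 mm over their backs; the gripper's body (76 mm by 85 mm) begins 54 mm behind the grasp point. The pads swing forward as they close: fully open they stand 13 mm farther back than shut.
Start: joints at [1.029, 0.286, 1.577, -0, 1.279, -0.15], TCP at [0.258, 0.624, 0.231] pointing down, gripper open.
Joint ranges: [-2.77, 2.77], [-0.9, 2.22], [0.21, 2.48], [-1.53, 4.67], [0.24, 2.81], [-2.84, 2.84]. Speed limits (rad/s): [2.79, 2.79, 3.14, 3.14, 3.14, 3.14].

INTERFACE

Orientations are given as a unit quaternion [x, y, z, w].
In Python, from plant import readout, read_camera, sign_off, ctrl gives the robot as it stands.
- The arm moves only by the tool drive_tool, never from a script. Its argument "steps" is a list of rows, each a list of 5 numbers: the shift along the tool's x, y, z in cm, then the turn about the tool's x in degrees, then the opening, from 0 (shut) to 1 (fully open). A call has 1 to 10 rows; each row shifts and turns the commanded pose from where the row before left it, along the tool's axes as they then stand; what a row does not reach is not made up. A row lasts 1/10 s, in which the tool goes at most 50 mm and 8.59 degrees, less where a joint would pass 70% of its speed; a pose out of reach is approached as far as the arm can. A call is refused whole if a number of a shift passes 5 or a number of a turn 8.59, either way. A call with a gripper value outside its range is refused whole. The fingers move at their own pace and stop on an object; "force" is the grip in N (left out, the last holds). Time passes only in rows, so rows that do not move let the fingers close. It gives the time, the measured TCP pose, the force and the opening at its end, in the units of the state.
- readout.get_state(): the state, without advancing time (a new reading comes with each control period).
- read_camera(name): name is "side" or "top"; returns a dict with "frame" (420x560x3 uint8, red, green, blue), "vertical_fov" (degrees; the focal length in pixels is half the picture's height over the tangent of half this angle, whatever the lens; pixels are square), "cx", "cy" (the principal point, pixels), "eye" and "orientation" of the camera in the world. Camera axes: x right, y up, looking along -z (the intrinsics and any distortion apply to the point x, -y, -z); pixel columns grow to the right and rows downward; lengths in m; the calibration is good to about 2 mm. A picture is of the moment at which its call begins. There is no depth.
- sign_off(): hands the job in, once; it reports no verdict.
The state is a dict: "time": time; "qpos": joint angles; "dq": joint speeds; "joint_efforts": joint torques, N m; "eef_pos": TCP position; "tcp_rot": TCP orientation; "contact_force": force on the tool from outside, world axes, zero at the start; "wrist_torque": the same for the moment, N m; "opening": opening from 0.0 (shut) to 1.0 (fully open).
Only numpy, scipy, OpenCV 4.12 (cv2) and the standard library are available. Lean on these libraries where they do the work, as an engineer would, in place of code of your own. Each camera call takes 0.05 s, during which the arm holds its last target. There are 200 camera calls.

## Working session

There is one attempt and no reset: what is moved stays moved. The work goes in short steps, Python scripts to look and compute and a tool call to move; the robot and the scene stay as the last step left them, time stands still between calls to the robot, and variables do not carry over. Pictures are saved under pics/ and viewed, about 8 in all and at most 12, crops included, and the job is handed in when it is done.

Besides the shell and the picture viewer there is one more tool, called after "Request:" in YAML: its name, and indented under it one key for each argument. drive_tool: Moves the arm, as the interface text tells. Its arguments: {"type":"object","properties":{"steps":{"type":"array","items":{"type":"array","items":{"type":"number"}}},"force":{"type":"number"}},"required":["steps"]}

```bash
mkdir -p pics; ls
cat > h.py <<'E'
import numpy as np, cv2
from scipy.spatial.transform import Rotation as R
from plant import readout, read_camera, sign_off, ctrl
def snap(n,f):
    c=read_camera(n); cv2.imwrite('pics/'+f,c['frame'][:,:,::-1]); return c
E
python3 - <<'E'
from h import *
for n in('side','top'):
    c=snap(n,n+'1.png'); print({k:v for k,v in c.items() if k!='frame'})
print(readout.get_state(), ctrl.grasp_offset)
a=cv2.imread('pics/side1.png');b=cv2.imread('pics/top1.png')
E
```

```text
pics
{'vertical_fov': 43.9661078396918, 'cx': 268.0404187853611, 'cy': 204.41854209630262, 'eye': array([ 0.02011277, -0.43766015,  1.00171472]), 'orientation': array([ 0.31119624, -0.14140877, -0.39458642,  0.85291384])}
{'vertical_fov': 50.87801684754206, 'cx': 278.9351878419228, 'cy': 215.16684378404244, 'eye': array([0.51805672, 0.06356667, 0.9991438 ]), 'orientation': array([-0.03220092,  0.02827512,  0.70827803, -0.70463171])}
{'time': 0.1, 'qpos': array([ 1.02897800e+00,  2.87097774e-01,  1.57803993e+00,  6.37893035e-05,
        1.27864774e+00, -1.49991803e-01]), 'dq': array([-0.0006763 , -0.00196139, -0.00217447,  0.00034757, -0.00150459,
        0.00085915]), 'joint_efforts': array([ 8.58812145e-04, -4.07295334e+01, -2.93702924e+01, -1.42062945e-04,
        3.38848105e-03,  7.35541335e-06]), 'eef_pos': array([0.25740393, 0.62333739, 0.23006667]), 'tcp_rot': array([ 0.13693139,  0.69386152, -0.13837545,  0.69329519]), 'contact_force': array([-0.26893874, -0.06964875,  0.07723204]), 'wrist_torque': array([0.01647304, 0.02932893, 0.0039721 ]), 'opening': 0.9975731474179627} 0.0187
```

View pics/top1.png

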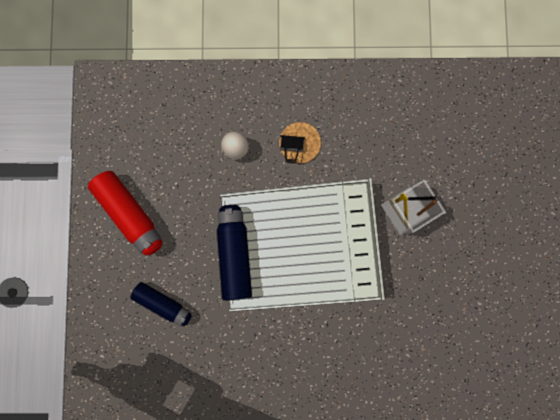

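View pics/side1.png

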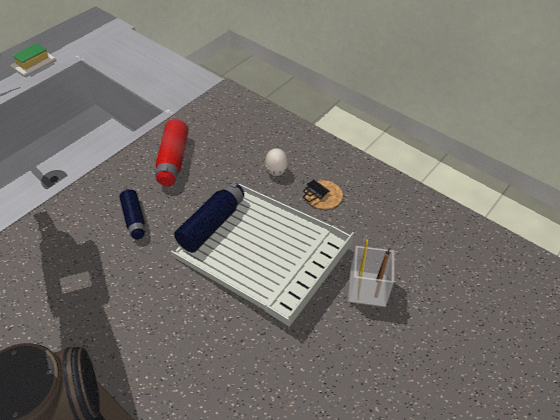

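The top view has uphill to the right (world −y). The navy bottle runs from its cap at about (230,207) to its bottom at (237,300). Tray corners are at about (220,195), (371,179), (383,299) and (231,311). The small navy bottle and the red one are decoys. The side view agrees with all of this.

```bash
cat >> h.py <<'E'
def ray(c,uv):
    uv=np.atleast_2d(uv).astype(float); f=c['frame'].shape[0]/2/np.tan(np.radians(c['vertical_fov'])/2)
    d=np.c_[(uv[:,0]-c['cx'])/f,-(uv[:,1]-c['cy'])/f,-np.ones(len(uv))]
    return R.from_quat(c['orientation']).apply(d)
def onz(c,uv,z):
    d=ray(c,uv); return c['eye']+d*((z-c['eye'][2])/d[:,2])[:,None]
def bottle(c):
    """silhouette of the large navy bottle's barrel: contour"""
    h=cv2.cvtColor(c['frame'],cv2.COLOR_RGB2HSV)
    m=cv2.inRange(h,(110,90,10),(130,255,140))
    k=cv2.findContours(m,cv2.RETR_EXTERNAL,cv2.CHAIN_APPROX_NONE)[0]
    return max(k,key=cv2.contourArea)
E
python3 - <<'E'
from h import *
c=read_camera('top'); s=read_camera('side')
b=bottle(c); print('top rect',cv2.minAreaRect(b)); bp=cv2.boxPoints(cv2.minAreaRect(b)); print(bp.round(1).tolist())
for z in (0.04,): print(onz(c,bp,z).round(4).tolist())
bs=bottle(s); q=cv2.boxPoints(cv2.minAreaRect(bs)); print('side',q.round(1).tolist(), onz(s,q,.04).round(4).tolist())
# tray mask
for n,i in(('top',c),('side',s)):
    h=cv2.cvtColor(i['frame'],cv2.COLOR_RGB2HSV); m=cv2.inRange(h,(25,0,150),(95,60,255))
    if n=='top': m[:165]=0; m[:,:200]=0; m[:,384:]=0
    else: m[:180]=0; m[:,:165]=0; m[:,356:]=0
    m=cv2.morphologyEx(m,cv2.MORPH_OPEN,np.ones((2,2)))
    k=np.vstack([x for x in cv2.findContours(m,cv2.RETR_EXTERNAL,cv2.CHAIN_APPROX_NONE)[0] if cv2.contourArea(x)>30])
    hull=cv2.convexHull(k); p=cv2.approxPolyDP(hull,4,True)[:,0]; print(n,p.tolist())
    for z in(.02,.067): print(z,onz(i,p,z)[:,:2].round(3).tolist())
st=readout.get_state(); print(R.from_quat(st['tcp_rot']).as_matrix().round(3))
t=cv2.resize(c['frame'][150:330,190:400],None,fx=3.5,fy=3.3,interpolation=cv2.INTER_CUBIC); cv2.imwrite('pics/crop.png',t[:,:,::-1])
E
```

```text
top rect ((233.57057189941406, 260.4176330566406), (76.69649505615234, 28.991273880004883), 85.60128784179688)
[[216.1999969482422, 223.3000030517578], [245.10000610351562, 221.10000610351562], [251.0, 297.5], [222.10000610351562, 299.79998779296875]]
[[0.5833, 0.2055, 0.04], [0.5878, 0.1425, 0.04], [0.4231, 0.1296, 0.04], [0.4187, 0.1917, 0.04]]
side [[171.0, 235.0], [221.5, 184.5], [241.0, 204.0], [190.5, 254.5]] [[0.4169, 0.1994, 0.04], [0.6054, 0.2191, 0.04], [0.5899, 0.1392, 0.04], [0.408, 0.1261, 0.04]]
top [[367, 186], [377, 297], [232, 308], [224, 198]]
0.02 [[0.666, -0.128], [0.421, -0.145], [0.399, 0.172], [0.641, 0.191]]
0.067 [[0.659, -0.119], [0.426, -0.135], [0.404, 0.167], [0.635, 0.185]]
side [[173, 252], [245, 193], [353, 234], [289, 319]]
0.02 [[0.395, 0.173], [0.635, 0.168], [0.704, -0.112], [0.435, -0.135]]
0.067 [[0.377, 0.144], [0.605, 0.139], [0.671, -0.127], [0.415, -0.15]]
[[-0.001  0.382  0.924]
 [-0.001  0.924 -0.382]
 [-1.    -0.002 -0.   ]]
```

View pics/crop.png

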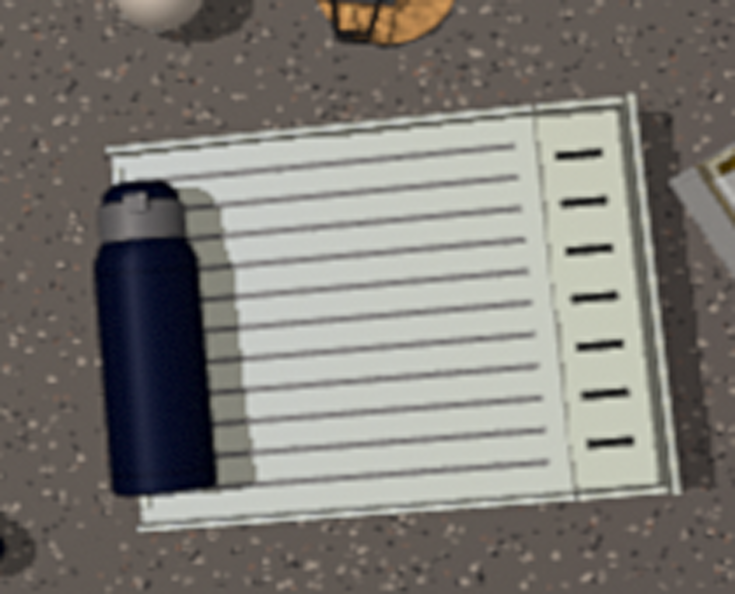

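The crop shows these points in full-picture pixels: low wall corners (220.6,194.8) and (230,310.6), stop top corners (371.4,179.4) and (384.3,299.4), and a crest line from (342.9,182.4) to (354.3,301.5). The bottle lies parallel to the lip.

Run:
```python
from h import *
c=read_camera('top')
px=[(220.6,194.8),(230,310.6),(371.4,179.4),(384.3,299.4),(342.9,182.4),(354.3,301.5)]
zs=[.02,.02,.067,.067,.036,.036]
P=np.array([onz(c,p,z)[0,:2] for p,z in zip(px,zs)]); print(P.round(4).tolist())
# tray coords: y left looking uphill(-y world) => +y tray = +x world
L=np.array([(-.165,.129),(-.165,-.129),(.163,.129),(.163,-.129),(.105,.125),(.105,-.125)])
i=[0,1,2,3]
for i in([0,1,2,3],):
    A=P[i]-P[i].mean(0);B=L[i]-L[i].mean(0)
    th=np.arctan2((B[:,0]*A[:,1]-B[:,1]*A[:,0]).sum(),(B*A).sum())
    M=np.array([[np.cos(th),-np.sin(th)],[np.sin(th),np.cos(th)]]); t=P[i].mean(0)-M@L[i].mean(0)
print('tray origin',t,'yaw deg',np.degrees(th)); print('resid mm',((P-(L@M.T+t))*1000).round(1).tolist())
b=cv2.boxPoints(cv2.minAreaRect(bottle(c)))
W=onz(c,b,.04)[:,:2]; print('bottle in tray',((W-t)@M).round(4).tolist())
np.savez('tray.npz',M=M,t=t,th=th)
ax=M@np.array([0,1]); st=readout.get_state(); R0=R.from_quat(st['tcp_rot']).as_matrix()
print('tray y in world',ax,'jaw',R0[:2,1], 'angle jaw->trayy (world z deg)',np.degrees(np.arctan2(R0[0,1]*ax[1]-R0[1,1]*ax[0],R0[:2,1]@ax)))
for x,y in((-.145,-.02),(-.21,-.02),(.126,-.02)): print(x,y,(M@[x,y]+t).round(4))
```

```text
[[0.6485, 0.199], [0.3932, 0.1768], [0.6735, -0.1289], [0.4208, -0.15], [0.6723, -0.0725], [0.4134, -0.0925]]
tray origin [0.53405113 0.02325578] yaw deg -85.30106291684521
resid mm [[-0.6, 0.8], [1.2, -0.3], [-2.5, -0.3], [2.0, -0.2], [5.1, -1.3], [-4.7, -0.9]]
bottle in tray [[-0.1774, 0.0641], [-0.1143, 0.0633], [-0.1153, -0.102], [-0.1774, -0.1013]]
tray y in world [0.99663891 0.08192002] jaw [0.38187991 0.92421131] angle jaw->trayy (world z deg) -62.85087172261365
-0.145 -0.02 [0.5022 0.1661]
-0.21 -0.02 [0.4969 0.2309]
0.126 -0.02 [ 0.5244 -0.104 ]
```

Request:
drive_tool:
  steps:
    - [0,0,0,7.86,1]
    - [0,0,0,7.86,1]
    - [0,0,0,7.86,1]
    - [0,0,0,7.86,1]
    - [0,0,0,7.86,1]
    - [0,0,0,7.86,1]
    - [0,0,0,7.86,1]
    - [0,0,0,7.83,1]
    - [0,0,0,0,1]

```text
time: 1.15
eef_pos: [0.2577, 0.6237, 0.2311]
tcp_rot: [0.479, 0.52, -0.479, 0.52]
contact_force: [-0.5, -1.2, 0.7]
opening: 1.002
```

Request:
drive_tool:
  steps:
    - [0,1,2,0,1]
    - [0,2,3,0,1]
    - [0,2,4,0,1]
    - [0,2,4,0,1]
    - [0,2,4,0,1]
    - [0,2,4,0,1]
    - [0,2,4,0,1]
    - [0,2,4,0,1]
    - [0,2,3,0,1]
    - [0,1,2,0,1]

```text
time: 2.15
eef_pos: [0.4664, 0.2976, 0.2315]
tcp_rot: [0.479, 0.52, -0.479, 0.521]
contact_force: [-0.2, -0.2, 0.2]
opening: 1.0
```

```bash
cat >> h.py <<'E'
def where():
    d=np.load('tray.npz'); s=readout.get_state(); m=R.from_quat(s['tcp_rot']).as_matrix()
    p=(s['eef_pos'][:2]-d['t'])@d['M']; ax=d['M']@[0,1]
    print('t',s['time'],'tcp tray mm',(p*1000).round(1),'z',round(s['eef_pos'][2]*1000,1),'jaw err deg',np.degrees(np.arctan2(m[0,1]*ax[1]-m[1,1]*ax[0],m[:2,1]@ax)).round(2),'F',s['contact_force'].round(2),'down',m[:,0].round(3))
E
python3 -c "
from h import *
where()"
```

```text
t 2.15 tcp tray mm [-278.9  -44.9] z 231.5 jaw err deg -0.07 F [-0.2  -0.2   0.16] down [ 0.001 -0.    -1.   ]
```

Request:
drive_tool:
  steps:
    - [0,0.7,1.6,0,1]
    - [0,0.8,1.7,0,1]
    - [1,0.8,1.6,0,1]
    - [3,0,0,0,1]
    - [3,0,0,0,1]
    - [3,0,0,0,1]
    - [3,0,0,0,1]
    - [2,0,0,0,1]
    - [1,0,0,0,1]
    - [0,0,0,0,1]

```text
time: 3.15
eef_pos: [0.4909, 0.2525, 0.0699]
tcp_rot: [0.478, 0.521, -0.48, 0.52]
contact_force: [0.6, -0.1, 0.3]
opening: 1.003
```

```bash
python3 -c "
from h import *
where()
c=snap('side','s2.png'); t=snap('top','t2.png')
a=np.hstack([cv2.resize(c['frame'][140:340,120:380],None,fx=1.5,fy=1.5),cv2.resize(t['frame'][150:350,160:420],None,fx=1.5,fy=1.5)]); cv2.imwrite('pics/b2.png',a[:,:,::-1])"
```

```text
t 3.15 tcp tray mm [-232.   -24.2] z 69.9 jaw err deg -0.09 F [ 0.6  -0.06  0.27] down [-0.003 -0.001 -1.   ]
```

View pics/b2.png

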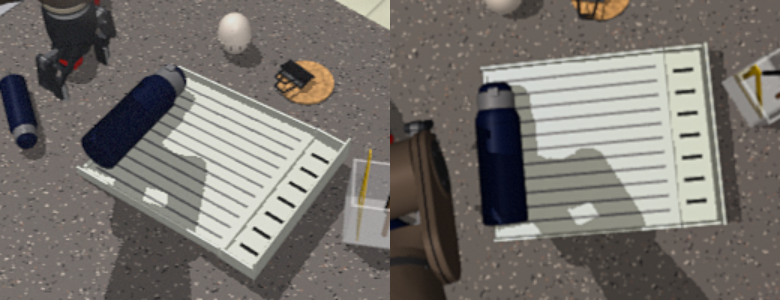

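The gripper is down behind the bottle with both fingers over bare counter, centred on the barrel. The bystanders are clear. Next I lower to working height and creep up to contact.

Request:
drive_tool:
  steps:
    - [2,0,0,0,1]
    - [2,0,0,0,1]
    - [1.5,0,0,0,1]
    - [0.5,0,0,0,1]
    - [0,0,0.5,0,1]
    - [0,0,1,0,1]
    - [0,0,1,0,1]
    - [0,0,0.4,0,1]
    - [0,0,0.2,0,1]
    - [0,0,0.2,0,1]

```text
time: 4.25
eef_pos: [0.4949, 0.2196, 0.0117]
tcp_rot: [0.479, 0.52, -0.479, 0.52]
contact_force: [-0.5, 0.6, 0.3]
opening: 1.001
```

Request:
drive_tool:
  steps:
    - [0,0,0.2,0,1]
    - [0,0,0.2,0,1]
    - [0,0,0.2,0,1]
    - [0,0,0.2,0,1]
    - [0,0,0.2,0,1]
    - [-0.02,0,0.2,0,1]
    - [-0.02,0,0.2,0,1]
    - [-0.02,0,0.2,0,1]
    - [-0.02,0,0.2,0,1]
    - [-0.02,0,0.2,0,1]

```text
time: 5.25
eef_pos: [0.4963, 0.1998, 0.0124]
tcp_rot: [0.479, 0.52, -0.479, 0.52]
contact_force: [0.5, 0.2, -0.2]
opening: 0.999
```

```bash
cat >> h.py <<'E'
def bpose():
    d=np.load('tray.npz'); c=read_camera('top'); k=bottle(c); r=cv2.minAreaRect(k); W=cv2.boxPoints(r)
    for z in(.04,.06):
        P=(onz(c,W,z)[:,:2]-d['t'])@d['M']; P=P[np.argsort(P[:,1])]; e=P[2:].mean(0)-P[:2].mean(0)
        print('bottle z',z,'ctr tray mm',(P.mean(0)*1000).round(1),'low-y end',(P[:2].mean(0)*1000).round(1),'skew rad',np.arctan2(-e[0],e[1]).round(3))
    return c
E
python3 -c "
from h import *
where(); c=bpose(); where(); cv2.imwrite('pics/t3.png',c['frame'][:,:,::-1])
c=snap('side','s3.png'); cv2.imwrite('pics/s3c.png',cv2.resize(c['frame'][140:320,110:350],None,fx=2.5,fy=2.5)[:,:,::-1])"
```

```text
t 5.25 tcp tray mm [-179.1  -23.2] z 12.4 jaw err deg -0.01 F [ 0.47  0.2  -0.2 ] down [ 0.  0. -1.]
bottle z 0.04 ctr tray mm [-134.7  -18.7] low-y end [-133.  -100.9] skew rad 0.021
bottle z 0.06 ctr tray mm [-132.7  -18.6] low-y end [-131.1  -99.1] skew rad 0.021
t 5.3 tcp tray mm [-178.8  -23.2] z 12.4 jaw err deg 0.01 F [ 0.44 -0.76  0.09] down [-0. -0. -1.]
```

View pics/s3c.png

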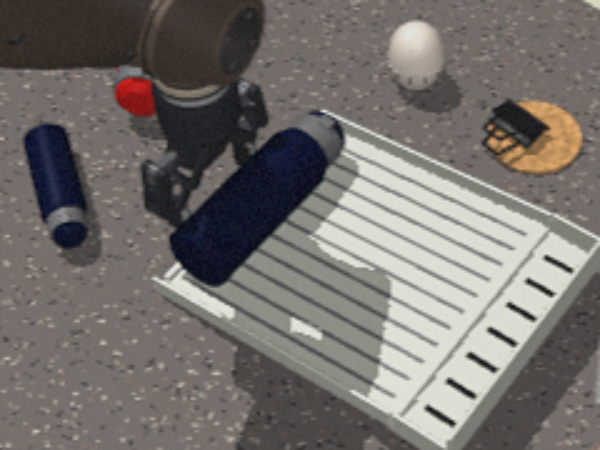

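The fingers are against the barrel. It has left the lip and stays parallel to it, with the axis at x ≈ −135 mm. Next is a steady push up the slope.

Request:
drive_tool:
  steps:
    - [-0.02,0,0.2,0,1]
    - [-0.03,0,0.3,0,1]
    - [-0.03,0,0.3,0,1]
    - [-0.03,0,0.3,0,1]
    - [-0.03,0,0.3,0,1]
    - [-0.03,0,0.3,0,1]
    - [-0.03,0,0.3,0,1]
    - [-0.03,0,0.3,0,1]
    - [-0.03,0,0.3,0,1]
    - [-0.03,0,0.3,0,1]

```text
time: 6.35
eef_pos: [0.4987, 0.1708, 0.0153]
tcp_rot: [0.479, 0.52, -0.479, 0.52]
contact_force: [0.6, 0.7, 0.4]
opening: 0.999
```

Request:
drive_tool:
  steps:
    - [-0.03,0,0.3,0,1]
    - [-0.03,0,0.3,0,1]
    - [-0.03,0,0.3,0,1]
    - [-0.03,0,0.3,0,1]
    - [-0.03,0,0.3,0,1]
    - [-0.03,0,0.3,0,1]
    - [-0.03,0,0.3,0,1]
    - [-0.03,0,0.3,0,1]
    - [-0.03,0,0.3,0,1]
    - [-0.03,0,0.3,0,1]

```text
time: 7.35
eef_pos: [0.5011, 0.1409, 0.0183]
tcp_rot: [0.479, 0.52, -0.479, 0.52]
contact_force: [0.2, 1.0, 0.6]
opening: 0.999
```

```bash
python3 -c "
from h import *
where(); c=bpose(); where()
s=read_camera('side')
a=np.hstack([cv2.resize(s['frame'][140:340,120:380],None,fx=1.5,fy=1.5),cv2.resize(c['frame'][150:350,160:420],None,fx=1.5,fy=1.5)]); cv2.imwrite('pics/b4.png',a[:,:,::-1])"
```

```text
t 7.35 tcp tray mm [-120.   -23.2] z 18.3 jaw err deg -0.0 F [0.15 0.96 0.58] down [-0.  0. -1.]
bottle z 0.04 ctr tray mm [-76.8 -18.3] low-y end [ -75.5 -101. ] skew rad 0.016
bottle z 0.06 ctr tray mm [-76.1 -18.2] low-y end [-74.8 -99.2] skew rad 0.016
t 7.4 tcp tray mm [-119.6  -23.2] z 18.2 jaw err deg 0.01 F [-0.78 -0.83  0.06] down [-0. -0. -1.]
```

View pics/b4.png

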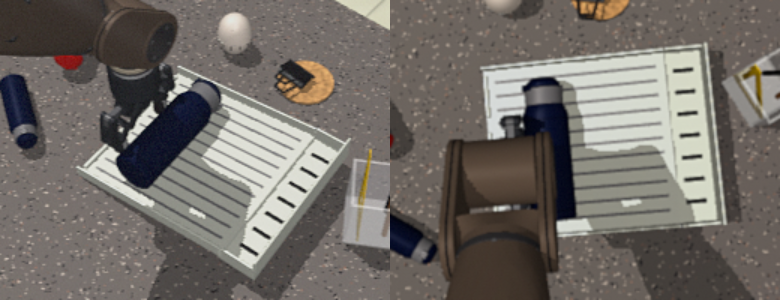

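The bottle is about a third of the way up with both fingers behind it and square to the tray (axis x ≈ −76 mm). Continuing.

Request:
drive_tool:
  steps:
    - [-0.03,0,0.3,0,1]
    - [-0.04,0,0.4,0,1]
    - [-0.04,0,0.4,0,1]
    - [-0.04,0,0.4,0,1]
    - [-0.04,0,0.4,0,1]
    - [-0.04,0,0.4,0,1]
    - [-0.04,0,0.4,0,1]
    - [-0.04,0,0.4,0,1]
    - [-0.04,0,0.4,0,1]
    - [-0.04,0,0.4,0,1]

```text
time: 8.45
eef_pos: [0.5043, 0.102, 0.0222]
tcp_rot: [0.479, 0.52, -0.479, 0.52]
contact_force: [0.9, 0.6, 0.2]
opening: 0.999
```

Request:
drive_tool:
  steps:
    - [-0.04,0,0.4,0,1]
    - [-0.04,0,0.4,0,1]
    - [-0.04,0,0.4,0,1]
    - [-0.04,0,0.4,0,1]
    - [-0.04,0,0.4,0,1]
    - [-0.04,0,0.4,0,1]
    - [-0.04,0,0.4,0,1]
    - [-0.04,0,0.4,0,1]
    - [-0.04,0,0.4,0,1]
    - [-0.04,0,0.4,0,1]

```text
time: 9.45
eef_pos: [0.5076, 0.0621, 0.0262]
tcp_rot: [0.479, 0.52, -0.479, 0.52]
contact_force: [-0.4, 0.9, 1.0]
opening: 0.997
```

Request:
drive_tool:
  steps:
    - [-0.04,0,0.4,0,1]
    - [-0.04,0,0.4,0,1]
    - [-0.04,0,0.4,0,1]
    - [-0.04,0,0.4,0,1]
    - [-0.04,0,0.4,0,1]
    - [-0.04,0,0.4,0,1]
    - [-0.04,0,0.4,0,1]
    - [-0.04,0,0.4,0,1]
    - [-0.04,0,0.3,0,1]
    - [-0.03,0,0.3,0,1]

```text
time: 10.45
eef_pos: [0.5107, 0.0243, 0.0301]
tcp_rot: [0.479, 0.52, -0.479, 0.52]
contact_force: [0.1, 0.6, 1.0]
opening: 1.0
```

```bash
python3 -c "
from h import *
where(); c=bpose(); where()
s=read_camera('side')
a=np.hstack([cv2.resize(s['frame'][140:340,120:380],None,fx=1.5,fy=1.5),cv2.resize(c['frame'][150:350,160:420],None,fx=1.5,fy=1.5)]); cv2.imwrite('pics/b5.png',a[:,:,::-1])"
```

```text
t 10.45 tcp tray mm [ -2.9 -23.2] z 30.1 jaw err deg 0.0 F [0.15 0.56 1.03] down [ 0. -0. -1.]
bottle z 0.04 ctr tray mm [-320.1  -92.1] low-y end [-275.6 -122.4] skew rad 0.973
bottle z 0.06 ctr tray mm [-314.3  -90.5] low-y end [-270.8 -120.1] skew rad 0.973
t 10.5 tcp tray mm [ -2.6 -23.1] z 30.1 jaw err deg 0.0 F [ 1.1  -0.02 -0.6 ] down [ 0. -0. -1.]
```

View pics/b5.png

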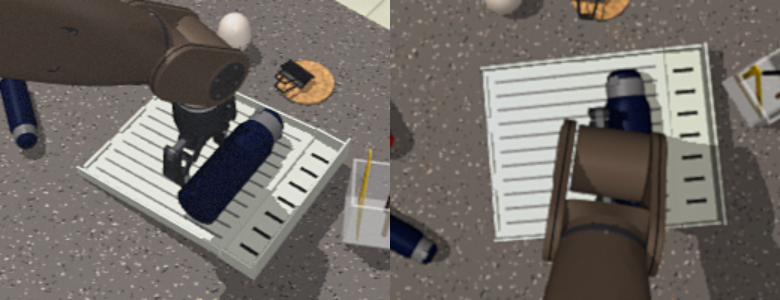

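The bottle is on the upper half of the slope (axis x ≈ +41 mm), square, with the fingers behind it. I carry on to the crest and slow down there.

Request:
drive_tool:
  steps:
    - [-0.03,0,0.3,0,1]
    - [-0.03,0,0.3,0,1]
    - [-0.03,0,0.3,0,1]
    - [-0.03,0,0.3,0,1]
    - [-0.03,0,0.3,0,1]
    - [-0.03,0,0.3,0,1]
    - [-0.03,0,0.3,0,1]
    - [-0.03,0,0.3,0,1]
    - [-0.03,0,0.3,0,1]
    - [-0.03,0,0.3,0,1]

```text
time: 11.55
eef_pos: [0.5131, -0.0056, 0.033]
tcp_rot: [0.479, 0.52, -0.479, 0.52]
contact_force: [0.4, 0.9, 1.0]
opening: 1.002
```

Request:
drive_tool:
  steps:
    - [-0.03,0,0.3,0,1]
    - [-0.03,0,0.3,0,1]
    - [-0.03,0,0.3,0,1]
    - [-0.03,0,0.3,0,1]
    - [-0.03,0,0.3,0,1]
    - [-0.03,0,0.3,0,1]
    - [-0.03,0,0.3,0,1]
    - [-0.02,0,0.2,0,1]
    - [-0.02,0,0.2,0,1]
    - [-0.02,0,0.2,0,1]

```text
time: 12.55
eef_pos: [0.5153, -0.0324, 0.0357]
tcp_rot: [0.479, 0.52, -0.479, 0.52]
contact_force: [-0.4, 1.4, 0.7]
opening: 1.003
```

Request:
drive_tool:
  steps:
    - [-0.02,0,0.2,0,1]
    - [-0.02,0,0.2,0,1]
    - [-0.02,0,0.2,0,1]
    - [-0.02,0,0.2,0,1]
    - [-0.02,0,0.2,0,1]
    - [0,0,0.2,0,1]
    - [0,0,0.2,0,1]
    - [0,0,0.2,0,1]
    - [0,0,0.2,0,1]
    - [0,0,0.2,0,1]

```text
time: 13.55
eef_pos: [0.517, -0.0524, 0.0367]
tcp_rot: [0.479, 0.52, -0.479, 0.52]
contact_force: [-1.2, 0.1, -0.2]
opening: 1.004
```

```bash
python3 -c "
from h import *
where(); c=read_camera('top')
s=read_camera('side')
a=np.hstack([cv2.resize(s['frame'][140:340,120:380],None,fx=1.5,fy=1.5),cv2.resize(c['frame'][150:350,160:420],None,fx=1.5,fy=1.5)]); cv2.imwrite('pics/b6.png',a[:,:,::-1])"
```

```text
t 13.55 tcp tray mm [ 74.  -23.2] z 36.7 jaw err deg -0.0 F [-1.17  0.13 -0.23] down [-0. -0. -1.]
```

View pics/b6.png

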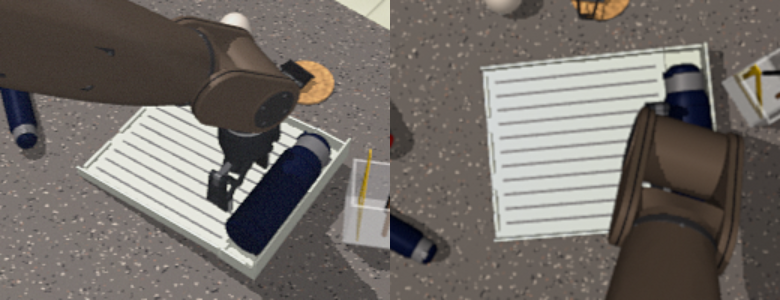

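The bottle has dropped over the crest and lies along the stop. A few more millimetres will seat it, then I back away.

Request:
drive_tool:
  steps:
    - [0,0,0.2,0,1]
    - [0,0,0.2,0,1]
    - [0,0,0.2,0,1]
    - [0,0,0.1,0,1]
    - [0,0,0.1,0,1]
    - [0,0,0,0,1]
    - [0,0,0,0,1]

```text
time: 14.35
eef_pos: [0.5177, -0.0599, 0.0368]
tcp_rot: [0.479, 0.52, -0.479, 0.52]
contact_force: [-0.5, 2.6, 0.8]
opening: 1.0
```

Request:
drive_tool:
  steps:
    - [0,0,-0.2,0,1]
    - [0,0,-0.3,0,1]
    - [0,0,-0.5,0,1]
    - [-0.2,0,-1,0,1]
    - [-0.5,0,-1.5,0,1]
    - [-1,0,-2,0,1]
    - [-2,0,-2,0,1]
    - [-3,0,-2,0,1]
    - [-3,0,-2,0,1]
    - [-3,0,-2,0,1]

```text
time: 15.35
eef_pos: [0.5059, 0.0763, 0.1652]
tcp_rot: [0.479, 0.52, -0.479, 0.52]
contact_force: [0.1, 0.2, -0.3]
opening: 0.999
```

Request:
drive_tool:
  steps:
    - [-3,0,-3,0,1]
    - [-3,0,-4,0,1]
    - [-2,0,-4,0,1]
    - [0,0,-4,0,1]
    - [0,0,-4,0,1]
    - [0,0,-4,0,1]
    - [0,0,-3,0,1]
    - [0,0,-1,0,1]
    - [0,0,0,0,1]
    - [0,0,0,0,1]

```text
time: 16.35
eef_pos: [0.4841, 0.3431, 0.2437]
tcp_rot: [0.479, 0.52, -0.479, 0.52]
contact_force: [-0.3, -0.6, -0.0]
opening: 1.003
```

```bash
python3 -c "
from h import *
where(); c=bpose()
s=read_camera('side')
a=np.hstack([cv2.resize(s['frame'][140:340,120:400],None,fx=1.4,fy=1.4),cv2.resize(c['frame'][110:330,190:450],None,fx=1.5,fy=1.5)[:280]]); cv2.imwrite('pics/b7.png',a[:,:,::-1])
import time; bpose(); where()"
```

```text
t 16.35 tcp tray mm [-322.8  -23.6] z 243.7 jaw err deg -0.02 F [-0.35 -0.63 -0.  ] down [-0.    -0.001 -1.   ]
bottle z 0.04 ctr tray mm [130.1 -18.9] low-y end [ 129.9 -103.4] skew rad -0.003
bottle z 0.06 ctr tray mm [126.6 -18.8] low-y end [ 126.3 -101.5] skew rad -0.003
bottle z 0.04 ctr tray mm [130.  -18.7] low-y end [ 130. -103.] skew rad -0.001
bottle z 0.06 ctr tray mm [126.5 -18.6] low-y end [ 126.4 -101.1] skew rad -0.001
t 16.5 tcp tray mm [-322.1  -23.1] z 243.8 jaw err deg 0.09 F [0.35 0.18 0.29] down [-0. -0. -1.]
```

View pics/b7.png

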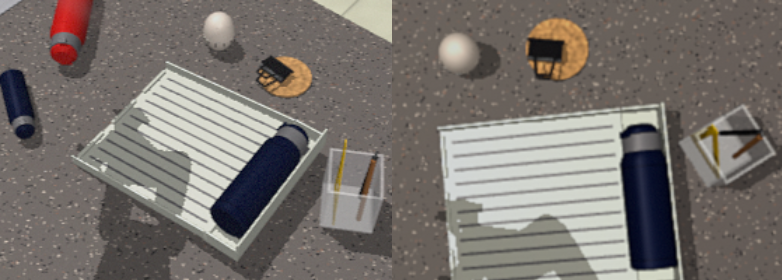

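The bottle lies in the rest at x ≈ 126.5 mm, parallel to the stop to within 0.003 rad, and it is still. The hand is clear and the bystanders haven't moved, so I'm handing in.

```bash
python3 -c "
from plant import sign_off
print(sign_off())"
```

```text
the job is handed in; nothing more can be done
None
```

The bottle is home in the level rest along the back stop, and the job is handed in at about 16.5 s of robot time. No verdict came back.

I came down behind the large navy bottle with the gripper open and pointing down. I pushed the barrel with both fingertips at 20–40 mm/s, holding the same height above the slope all the way. After it dropped over the crest, I seated it lightly against the stop (about 2.6 N read) and backed the hand away.

- **Final position:** the top camera put the bottle's axis at about x = 126.5 mm in the tray frame, against a home value of 126. It was parallel to the stop within 0.003 rad, and two looks agreed within 0.1 mm. The height of its axis was not measured; the picture shows it down in the rest.
- **Push force:** the wrist force readings on the slope were about 1.5 N or less. That is close to sensor noise, so contact with the bottle was judged from the pictures as well.
- **Surroundings:** the timer, pen stand, coaster and clip look unmoved in the pictures, and the arm touched nothing at the end.
- **One check failed:** midway, the arm hid most of the bottle and my colour mask picked up the small navy decoy. I ignored that reading and worked from the picture and the tool position instead.

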